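Touch off a flange at three points and plug its bore

ROBOT

A 6-joint arm with a two-finger parallel gripper is mounted at the origin on the work surface. World frame = base frame: x ahead of the robot, y to its left, z up, the work surface at z = 0. Lengths are in m, angles in rad, forces in N, time in s.
With the tool pointing down it reaches from about 0.35 to 0.85 m from the base axis. Payload 8.1 kg.
Tool frame: the origin (TCP) lies midway between the tips of the shut fingers; the grasp point (between the pads) lies bot.grip_point_offset behind it (bot.grip_point_offset is the distance from the TCP to the grasp point, in m); z points along the fingers, y is the line along which they close (so a half turn about z gives the same grasp; the last joint's range is limited). The gripper opens to 85 mm and grips with 20 to 120 N. Pads are 22 mm wide; open, the fingers measure 114 mm over their backs; the gripper's body (76 mm by 85 mm) begins 54 mm behind the grasp point. The pads swing forward as they close: fully open they stand 13 mm farther back than shut.
Start: joints at [-1.251, 0.13, 1.488, -0, 1.523, -0.085], TCP at [0.236, -0.552, 0.231] pointing down, gripper open.
Joint ranges: [-2.96, 2.96], [-0.89, 2.26], [0.02, 2.5], [-1.34, 4.48], [0, 2.73], [-2.66, 2.66]. Speed limits (rad/s): [2.39, 2.39, 2.79, 3.14, 3.14, 3.14].

INTERFACE

Orientations are given as a unit quaternion [w, x, y, z].
In Python, from plant import status, grab_frame, job, bot gives the robot as it stands.
- The arm moves only by the shell command python3 -m inch 'ROWS' [OPENING] [FORCE]. ROWS is JSON, one flat list of numbers, 4 for each row, row after row: the shift along the tool's x, y, z in m, then the turn about the tool's z in rad. A call has exactly 10 rows; each row is the pose to reach, as a shift and turn from the pose commanded when the call began, along the tool's axes at that moment; what a row does not reach only later rows make up. A row lasts 1/10 s, in which the tool goes at most 50 mm and 8.59 degrees, less where a joint would pass 70% of its speed; a pose out of reach is approached as far as the arm can. A call with a gripper value outside its range is refused whole. OPENING is the opening, from 0 (shut) to 1 (fully open), set as the call begins (- or left out, the last holds). The fingers move at their own pace and stop on an object; FORCE is the grip in N (left out, the last holds). Time passes only in rows, so rows that repeat a pose let the fingers close, or fill a call up. It gives the time, the measured TCP pose, the force, the opening and the grip force at its end, in the units of the state.
- status.sense(): the state, without advancing time (a new reading comes with each control period).
- grab_frame(name): name is "side" or "top" or "wrist"; returns a dict with "image" (384x512x3 uint8, red, green, blue), "vertical_fov" (degrees; the focal length in pixels is half the picture's height over the tangent of half this angle, whatever the lens; pixels are square), "cx", "cy" (the principal point, pixels), "R" (3x3) and "t" (3): a world point X has camera coordinates R X + t. Camera axes: x right, y down, z forward; pixel columns grow to the right and rows downward; lengths in m; the calibration is good to about 2 mm. The wrist camera is an equidistant fisheye: a pixel r from the principal point sees the ray r / f radians off the axis. A picture is of the moment at which its call begins. There is no depth.
- job.job_done(): hands the job in; it is judged then, once.
The state is a dict: "time_s": time; "qpos": joint angles; "joint_velocities": joint speeds; "joint_efforts": joint torques, N m; "ee_pos": TCP position; "tcp_rot": TCP orientation; "force": force on the tool from outside, world axes, zero at the start; "wrist_torque": the same for the moment, N m; "gripper_width": finger opening in m; "grip_force": force on a finger pad.
Only numpy, scipy, OpenCV 4.12 (cv2) and the standard library are available. Lean on these libraries where they do the work, as an engineer would, in place of code of your own. Each camera call takes 0.05 s, during which the arm holds its last target. There are 200 camera calls.

TASK

Find where the flange really sits on the round base: take the square-headed plug gauge from its stand and, keeping it upright, hold the side of its shank lightly against the flange's rim for half a second at each of the three engraved arrows, first at the arrow nearest the robot, then at the one on the robot's left, then on its right. Then set the plug into the bore in the flange's hub, lower it until its shoulder is fully home before letting go, and back the gripper away. Never press the plug on the flange or base with more than 25 N, and leave the other gauges where they are.

Things in the scene. Friction and masses are not known exactly. Their poses are not given: they have to be found in the camera images.
- base: Round grey steel base plate, 230 mm diameter, 15 mm thick, fixed to the granite; origin at the centre of its underside, z up, placed anew each time (yaw within 0.4 rad). Three light engraved arrowheads on its top near the edge show the touch places, at 180, +60 and -60 degrees from its own x axis. A bright aluminium flange is held down on it
- flange_nominal (a point): centre of the BASE's top face (15 mm up), where the flange should be but is not: the flange's own pose is not measured. Its centre lies off this point by up to 8 mm along each of the base's x and y axes; it is level, fixed and does not yield. Plain disc of 140 mm diameter, 20 mm thick (15 to 35 mm above the base's underside), with a round central hub
- hub_nominal (a point): point on the BASE's axis at the height of the hub's top (59 mm above the base's underside), same offset unknown. Hub 48 mm diameter, 24 mm high, at the flange's centre, with a round bore of 18 mm, 24 mm deep, open at the top, no chamfer. Six low bosses (14 mm diameter, 6 mm high) stand round it on a 42 mm radius
- mark1 (a point): touch place 1, at the arrow nearest the robot: the point where the plug's axis would be if it touched the rim there and the flange were centred (78 mm from the base's centre, 25 mm above the base's underside); touches within about 25 mm of it count, while the plug bears on the rim with 1 to 25 N. The rim is hard and does not yield
- mark2 (a point): touch place 2, likewise, at the arrow on the robot's left (+y), far side
- mark3 (a point): touch place 3, likewise, at the arrow on the robot's right (-y), far side
- plug_grip (a point): centre of the square steel grip of the plug gauge (200 g): grip 24 x 24 mm and 56 mm tall, upright, x and y axes square to its flats, z up. Below it a round shank of 16 mm diameter and 22 mm length, foot edge chamfered by 1.5 mm; the flat underside of the grip is the shoulder, 28 mm below this point
- plug_tip (a point): centre of the plug shank's foot, 50 mm below the grip's centre, same axes. To touch the rim rather than the base or the flange's top the foot must be 17 to 33 mm above the base's underside; with the plug home it is 37 mm above it
- stand: grey plastic block 70 x 70 x 40 mm fixed to the granite, left or right of the base, with a 19 mm bore in its middle in which the plug's shank stands, the shoulder resting on the block's top; origin at the centre of its underside
- vblock: steel V-block 70 x 70 x 45 mm, bystander; origin at the centre of its underside
- ring_gauge: steel ring gauge 68 mm diameter, 22 mm high, bystander; origin at the centre of its underside
- gauge_box: open wooden box 80 x 130 x 28 mm of gauge blocks, bystander; origin at the centre of its underside

How it is judged:
On the way, in this order (a step that is already met when the one before it is completed fails the run):
1. the upright plug's shank is held against the flange's rim at the arrow nearest the robot (over 1 N, within 28 mm of the mark, foot 16.5 to 34 mm above the base's underside) (contact force between plug and base above 1 N and horizontal distance between plug_tip and mark1 below 0.028 m and z of plug_tip in the frame of base between 0.0165 and 0.034 m and angle between plug_tip's own z axis and vertical below 0.2 rad), for 0.3 s.
2. the upright plug's shank is held against the flange's rim at the arrow on the robot's left (over 1 N, within 28 mm of the mark, foot 16.5 to 34 mm above the base's underside) (contact force between plug and base above 1 N and horizontal distance between plug_tip and mark2 below 0.028 m and z of plug_tip in the frame of base between 0.0165 and 0.034 m and angle between plug_tip's own z axis and vertical below 0.2 rad), for 0.3 s.
3. the upright plug's shank is held against the flange's rim at the arrow on the robot's right (over 1 N, within 28 mm of the mark, foot 16.5 to 34 mm above the base's underside) (contact force between plug and base above 1 N and horizontal distance between plug_tip and mark3 below 0.028 m and z of plug_tip in the frame of base between 0.0165 and 0.034 m and angle between plug_tip's own z axis and vertical below 0.2 rad), for 0.3 s.
4. the plug is home in the bore while still gripped (z of plug_tip in the frame of base between 0.034 and 0.039 m and horizontal distance between plug_tip and base below 0.0145 m and angle between plug_tip's own z axis and vertical below 0.08 rad and contact force between the fingers and plug above 1 N), for 0.2 s.
At the end, for the whole second after the job is handed in: The plug stands at rest and released in the hub's bore: foot 34 to 39 mm above the base's underside (37 is fully home), within 14.5 mm of the base's centre, upright within 0.08 rad (z of plug_tip in the frame of base between 0.034 and 0.039 m and horizontal distance between plug_tip and base below 0.0145 m and angle between plug_tip's own z axis and vertical below 0.08 rad and linear speed of plug below 0.01 m/s and contact force between the fingers and plug below 0.1 N); the robot touches nothing.
It fails at once if the plug is pressed on the flange or base with more than 25 N (contact force between plug and base above 25 N).
It fails at once if the V-block is moved more than 15 mm (distance of vblock from where it was at the start of the episode above 0.015 m).
It fails at once if the ring gauge is moved more than 15 mm (distance of ring_gauge from where it was at the start of the episode above 0.015 m).
It fails at once if the box of gauge blocks is moved more than 15 mm (distance of gauge_box from where it was at the start of the episode above 0.015 m).
It also fails if it takes over 69 s, if anything falls off the work surface, if the arm or the gripper's body presses on something with over 40 N, if the wrist force passes 120 N, or if a joint passes its speed limit or range.

## Working session

There is one attempt and no reset: what is moved stays moved. The work goes in short steps, Python scripts to look and compute and a shell command to move; the robot and the scene stay as the last step left them, time stands still between calls to the robot, and variables do not carry over. Pictures are saved under pics/ and viewed, at most 10 in all, crops included, and the job is handed in when it is done.

```bash
ls; mkdir -p pics; python3 - <<'E'
from plant import status,grab_frame,bot
import cv2,numpy as np
print(bot.grip_point_offset); s=status.sense(); print({k:np.round(v,3) for k,v in s.items()})
a=[]
for n in("top","side"):
    f=grab_frame(n); print(n,f["vertical_fov"],f["cx"],f["cy"],np.round(f["R"],4).tolist(),np.round(f["t"],4))
    cv2.imwrite(f"pics/{n}0.png",f["image"][:,:,::-1])
E
```

```text
pics
0.0187
{'time_s': np.float64(0.0), 'qpos': array([-1.251,  0.131,  1.489, -0.   ,  1.523, -0.085]), 'joint_velocities': array([-0.   ,  0.   , -0.   , -0.001, -0.   , -0.002]), 'joint_efforts': array([ 0.0000e+00, -5.6940e+01, -5.0056e+01, -0.0000e+00,  1.5000e-02,
       -0.0000e+00]), 'ee_pos': array([ 0.236, -0.551,  0.23 ]), 'tcp_rot': array([-0.001,  0.98 ,  0.201, -0.   ]), 'force': array([ 0.338, -0.753, -0.401]), 'wrist_torque': array([-0.012, -0.007,  0.038]), 'grip_force': np.float64(0.0), 'gripper_width': np.float64(0.085)}
top 48.69634093407609 248.79144674060305 189.7233585877111 [[0.016, -0.999, 0.0423], [-0.9969, -0.0192, -0.0767], [0.0775, -0.0409, -0.9962]] [-0.0343  0.605   1.0129]
side 51.4786526166117 260.8170244102824 195.43287472146525 [[-0.8845, -0.4665, 0.0112], [-0.3032, 0.5563, -0.7737], [0.3547, -0.6877, -0.6335]] [0.5305 0.2557 0.7501]
```

View pics/top0.png

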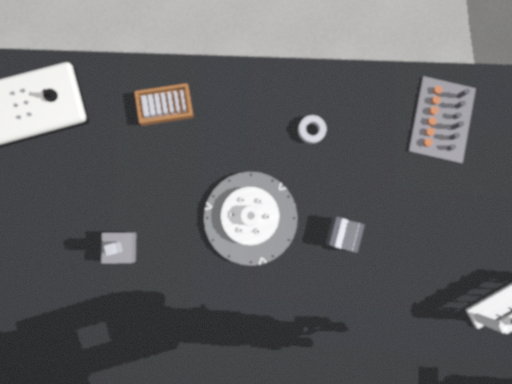

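View pics/side0.png

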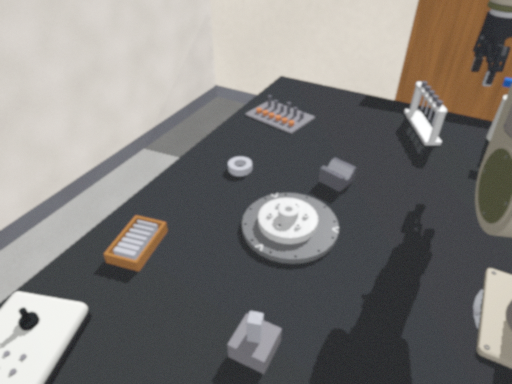

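The top view shows the base at (251,219), with arrows at about (262,261), (208,207) and (282,187). The stand is at (118,248), with the plug top at (112,249). The V-block (347,234), ring gauge (312,129) and box (163,104) are clear of both. Next I'll measure these more finely.

```bash
cat > h.py <<'E'
import numpy as np,cv2
from plant import status,grab_frame,bot
def K(f): return (f["image"].shape[0]/2)/np.tan(np.radians(f["vertical_fov"]/2))
def ray(f,u,v):
    F=K(f); d=np.array([(u-f["cx"])/F,(v-f["cy"])/F,1.])
    if f.get("fish"):
        r=np.hypot(d[0],d[1]); k=np.sin(r)/r if r>1e-9 else 1; d=np.array([d[0]*k,d[1]*k,np.cos(r)])
    R=np.array(f["R"]); return -R.T@np.array(f["t"]),R.T@d
def at(f,u,v,z):
    c,d=ray(f,u,v); return c+d*(z-c[2])/d[2]
def proj(f,X):
    p=np.array(f["R"])@np.asarray(X,float)+np.array(f["t"])
    F=K(f)
    if f.get("fish"):
        r=np.hypot(p[0],p[1]); th=np.arctan2(r,p[2]); q=p[:2]/max(r,1e-9)*th
    else: q=p[:2]/p[2]
    return q*F+[f["cx"],f["cy"]]
def grab(n):
    f=grab_frame(n); f["fish"]=n=="wrist"; return f
E
python3 - <<'E'
from h import *
f=grab("top"); im=f["image"]; g=im.mean(2)
for p,z in(((251,219),.015),((262,261),.015),((208,207),.015),((282,187),.015),((118,248),.04),((112,249),.096),((347,234),.045),((312,129),.02),((163,104),.03)): print(p,at(f,*p,z).round(3))
a=cv2.resize(im[160:280,190:310],None,fx=5,fy=5,interpolation=cv2.INTER_CUBIC)
cv2.imwrite("pics/b.png",a[:,:,::-1])
b=cv2.resize(im[220:275,85:150],None,fx=8,fy=8,interpolation=cv2.INTER_CUBIC)
cv2.imwrite("pics/s.png",b[:,:,::-1])
E
```

```text
(251, 219) [ 0.534 -0.031  0.015]
(262, 261) [ 0.433 -0.059  0.015]
(208, 207) [0.562 0.075 0.015]
(282, 187) [ 0.615 -0.106  0.015]
(118, 248) [0.461 0.282 0.04 ]
(112, 249) [0.462 0.281 0.096]
(347, 234) [ 0.502 -0.26   0.045]
(312, 129) [ 0.761 -0.179  0.02 ]
(163, 104) [0.811 0.19  0.03 ]
```

View pics/b.png

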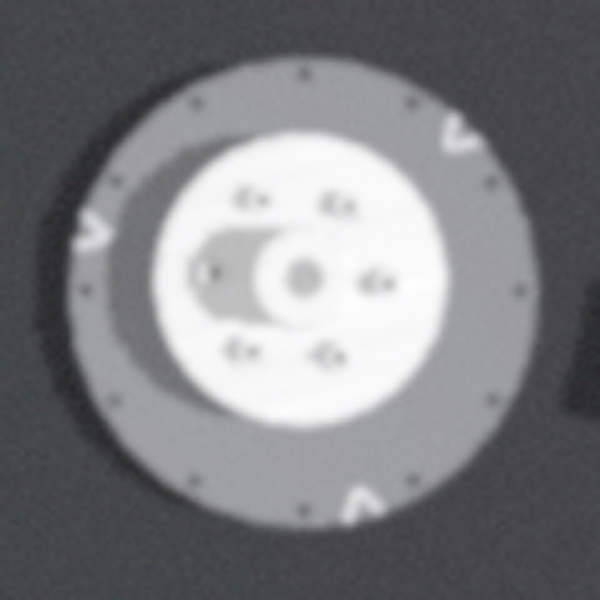

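View pics/s.png

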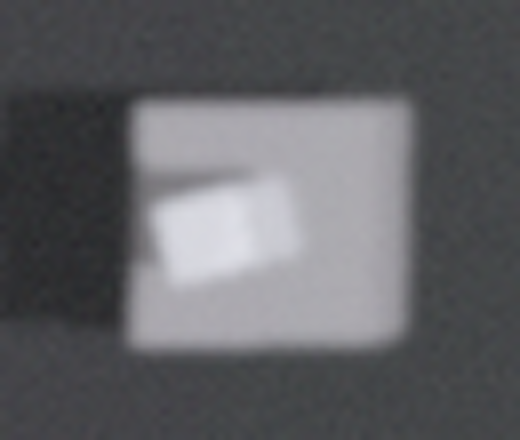

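The crops put the base centre at about (250.4,218.0) and the flange's bore at (250.2,215.2). The plug top is at (109.9,249.6), with its flats at a world yaw of about +14°.

```bash
cat >> h.py <<'E'
def todelta(target,yaw=None):
    from scipy.spatial.transform import Rotation as Ro
    s=status.sense(); q=s["tcp_rot"]; R=Ro.from_quat([q[1],q[2],q[3],q[0]]).as_matrix()
    d=R.T@(np.array(target)-s["ee_pos"]); y=np.arctan2(R[1,0],R[0,0])
    return np.round(d,4), None if yaw is None else round(-(yaw-y),4), round(y,4)
E
python3 - <<'E'
from h import *
f=grab("top")
for n,p,z in(("base",(250.4,218.),.015),("fl",(249.8,215.5),.035),("bore",(250.2,215.2),.059),("plug",(109.9,249.6),.096),
  ("standtop",((270)/8+85-.44,225/8+220-.44),.04),
  ("a1",(362/5+190-.4,505/5+160-.4),.015),("a2",(92/5+190-.4,230/5+160-.4),.015),("a3",(461/5+190-.4,134/5+160-.4),.015)): print(n,at(f,*p,z).round(4))
s=grab("side"); P=at(f,109.9,249.6,.096); print("side plug top",proj(s,P))
print(todelta([P[0],P[1],.2],np.radians(14.2)))
b=cv2.resize(s["image"][300:375,215:295],None,fx=7,fy=7,interpolation=cv2.INTER_CUBIC)
cv2.imwrite("pics/s2.png",b[:,:,::-1])
E
```

```text
base [ 0.5368 -0.029   0.015 ]
fl [ 0.5425 -0.0266  0.035 ]
bore [ 0.5428 -0.0264  0.059 ]
plug [0.4608 0.2856 0.096 ]
standtop [0.4618 0.2818 0.04  ]
a1 [ 0.4337 -0.059   0.015 ]
a2 [0.5653 0.0753 0.015 ]
a3 [ 0.6161 -0.1056  0.015 ]
side plug top [255.26496222 317.10186133]
(array([ 0.536 , -0.6807,  0.0314]), np.float64(0.157), np.float64(0.4048))
```

View pics/s2.png

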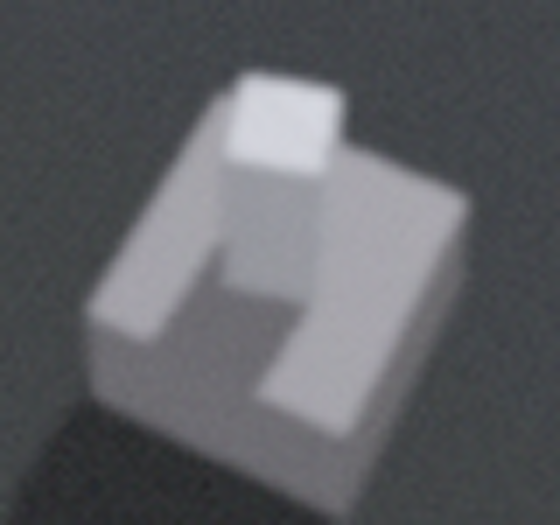

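```bash
python3 -m inch '[0.015,-0.02,0,0, 0.04,-0.052,0,0.03, 0.068,-0.087,0,0.05, 0.096,-0.122,0,0.08, 0.124,-0.157,0,0.1, 0.152,-0.192,0,0.12, 0.18,-0.228,0,0.14, 0.21,-0.265,0,0.157, 0.235,-0.297,0,0.157, 0.25,-0.317,0,0.157]' 1 100
python3 -c "
from h import *
print(todelta([.461,.285,.16],np.radians(14.2)))"
```

```text
time_s: 1.25
ee_pos: [0.3416, -0.1592, 0.2314]
tcp_rot: [-0.0, 0.992, 0.124, 0.0]
force: [0.7, 0.3, -0.4]
gripper_width: 0.0852
grip_force: 0.0
(array([ 0.2252, -0.401 ,  0.0716]), np.float64(0.0015), np.float64(0.2493))
```

```bash
python3 -m inch '[0.015,-0.027,0,0, 0.038,-0.068,0,0, 0.062,-0.11,0.01,0, 0.086,-0.153,0.02,0, 0.11,-0.196,0.03,0, 0.134,-0.239,0.04,0, 0.158,-0.282,0.05,0, 0.182,-0.325,0.06,0, 0.206,-0.368,0.07,0, 0.225,-0.401,0.0716,0]'
python3 - <<'E'
from h import *
print(todelta([.461,.285,.052],np.radians(14.2)))
f=grab("wrist"); print(f["cx"],f["cy"],f["vertical_fov"],proj(f,[.461,.285,.096]))
c=proj(f,[.461,.285,.096]); cv2.imwrite("pics/w.png",f["image"][:,:,::-1])
E
```

```text
time_s: 2.25
ee_pos: [0.4603, 0.2847, 0.158]
tcp_rot: [0.0, 0.992, 0.124, -0.001]
force: [1.2, -0.8, 1.0]
gripper_width: 0.085
grip_force: 0.0
(array([ 1.00e-03, -1.00e-04,  1.06e-01]), np.float64(0.0012), np.float64(0.249))
249.72305812625763 190.93970197655625 65.70646984690485 [250.25707841 204.62339813]
```

View pics/w.png

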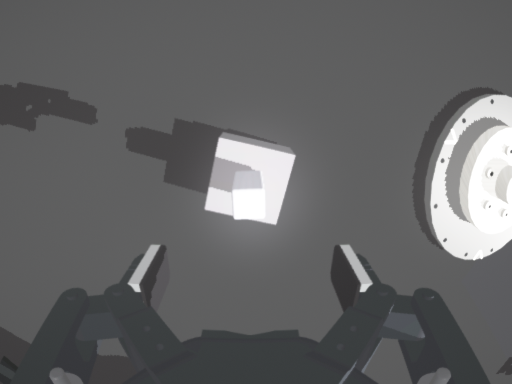

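The wrist view shows the plug top at (248.5,204), against a predicted (250.3,204.6). Its flats are square to the pads, so I can go down.

```bash
python3 -m inch '[0,0,0.01,0, 0,0,0.024,0, 0,0,0.038,0, 0.001,0,0.052,0, 0.001,0,0.066,0, 0.001,0,0.08,0, 0.001,0,0.092,0, 0.001,0,0.1,0, 0.001,0,0.105,0, 0.001,0,0.106,0]'
python3 -m inch '[0,0,0,0, 0,0,0,0, 0,0,0,0, 0,0,0,0, 0,0,0,0, 0,0,0,0, 0,0,0,0, 0,0,0,0, 0,0,0,0, 0,0,0,0]' 0 100
```

```text
time_s: 3.3
ee_pos: [0.4618, 0.2824, 0.0531]
tcp_rot: [0.0, 0.992, 0.124, -0.0]
force: [-0.4, 0.3, -0.1]
gripper_width: 0.0855
grip_force: 0.0
time_s: 4.3
ee_pos: [0.4622, 0.2837, 0.0544]
tcp_rot: [-0.001, 0.992, 0.124, 0.001]
force: [-1.2, 5.4, 1.7]
gripper_width: 0.0228
grip_force: 96.8
```

```bash
python3 -m inch '[0,0,-0.012,0, 0,0,-0.03,0, 0,0,-0.05,0, 0,0.01,-0.066,0, -0.01,0.04,-0.07,0, -0.02,0.075,-0.07,0, -0.03,0.11,-0.07,0, -0.038,0.14,-0.07,0, -0.043,0.16,-0.07,0, -0.044,0.162,-0.07,0]'
python3 -m inch '[-0.004,0.015,0,0, -0.011,0.04,0,0, -0.019,0.07,0,0, -0.028,0.1,0,0, -0.036,0.13,0,0, -0.042,0.15,0,0, -0.044,0.16,0,0, -0.044,0.162,0,0, -0.044,0.162,0,0, -0.044,0.162,0,0]'
python3 - <<'E'
from h import *
for i in range(5): grab("top"); s=status.sense(); print(s["ee_pos"].round(4),s["force"].round(2))
s=grab("side");t=grab("top")
cv2.imwrite("pics/m.png",np.hstack([cv2.resize(f["image"][y:y+150,x:x+130],None,fx=3,fy=3,interpolation=cv2.INTER_CUBIC) for f,y,x in((s,140,220),(t,150,185))])[:,:,::-1])
E
```

```text
time_s: 5.3
ee_pos: [0.459, 0.1118, 0.1237]
tcp_rot: [0.001, 0.993, 0.122, -0.0]
force: [-0.5, 0.2, -2.3]
gripper_width: 0.0229
grip_force: 98.8
time_s: 6.3
ee_pos: [0.4562, -0.0522, 0.1236]
tcp_rot: [-0.0, 0.992, 0.124, -0.0]
force: [0.7, 0.2, -1.7]
gripper_width: 0.0229
grip_force: 98.7
[ 0.4562 -0.0522  0.1236] [ 0.07  0.65 -2.84]
[ 0.4562 -0.0522  0.1236] [ 0.17 -0.68 -2.49]
[ 0.4562 -0.0524  0.1237] [ 0.57 -0.45 -1.82]
[ 0.4562 -0.0525  0.1237] [-0.44  0.63 -1.47]
[ 0.4562 -0.0526  0.1237] [ 0.3   0.33 -1.93]
```

View pics/m.png

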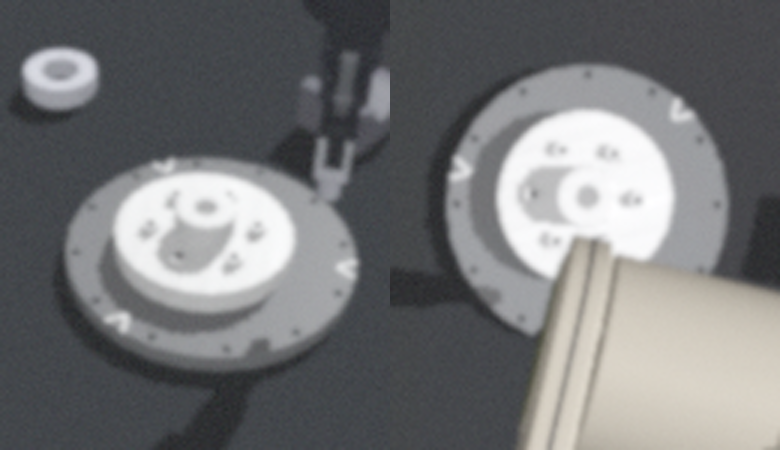

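```bash
python3 -m inch '[0,0,0.008,0, 0,0,0.02,0, 0,0,0.034,0, 0,0,0.048,0, 0,0,0.058,0, 0,0,0.062,0, 0,0,0.063,0, 0.003,0,0.063,0, 0.006,0,0.063,0, 0.007,0,0.063,0]'
python3 -m inch '[0.0002,0,0,0, 0.0004,0,0,0, 0.0006,0,0,0, 0.0008,0,0,0, 0.001,0,0,0, 0.0012,0,0,0, 0.0013,0,0,0, 0.0014,0,0,0, 0.0015,0,0,0, 0.0015,0,0,0]'
```

```text
time_s: 7.65
ee_pos: [0.464, -0.0515, 0.0615]
tcp_rot: [0.0, 0.992, 0.124, 0.001]
force: [-0.3, 0.4, -1.8]
gripper_width: 0.0229
grip_force: 98.7
time_s: 8.65
ee_pos: [0.4644, -0.0511, 0.0607]
tcp_rot: [-0.0, 0.992, 0.124, -0.0]
force: [-0.0, 0.5, -2.5]
gripper_width: 0.0232
grip_force: 98.7
```

```bash
python3 -m inch '[0.0002,0,0,0, 0.0004,0,0,0, 0.0006,0,0,0, 0.0008,0,0,0, 0.001,0,0,0, 0.001,0,0,0, 0.001,0,0,0, 0.001,0,0,0, 0.001,0,0,0, 0.001,0,0,0]'
```

```text
time_s: 9.65
ee_pos: [0.4654, -0.0508, 0.0607]
tcp_rot: [-0.0, 0.992, 0.124, -0.0]
force: [0.5, -0.1, -1.4]
gripper_width: 0.0234
grip_force: 98.7
```

```bash
python3 -m inch '[0.0002,0,0,0, 0.0004,0,0,0, 0.0006,0,0,0, 0.0008,0,0,0, 0.001,0,0,0, 0.001,0,0,0, 0.001,0,0,0, 0.001,0,0,0, 0.001,0,0,0, 0.001,0,0,0]'
```

```text
time_s: 10.65
ee_pos: [0.4664, -0.0506, 0.0607]
tcp_rot: [0.0, 0.992, 0.124, 0.0]
force: [0.2, 0.0, -1.8]
gripper_width: 0.0227
grip_force: 98.7
```

```bash
python3 -m inch '[0.0002,0,0,0, 0.0004,0,0,0, 0.0006,0,0,0, 0.0008,0,0,0, 0.001,0,0,0, 0.001,0,0,0, 0.001,0,0,0, 0.001,0,0,0, 0.001,0,0,0, 0.001,0,0,0]'
```

```text
time_s: 11.65
ee_pos: [0.4673, -0.0504, 0.0607]
tcp_rot: [0.0, 0.992, 0.124, 0.0]
force: [-0.7, -0.5, -2.0]
gripper_width: 0.0227
grip_force: 98.7
```

```bash
python3 -m inch '[0.0002,0,0,0, 0.0004,0,0,0, 0.0006,0,0,0, 0.0007,0,0,0, 0.0007,0,0,0, 0.0007,0,0,0, 0.0007,0,0,0, 0.0007,0,0,0, 0.0007,0,0,0, 0.0007,0,0,0]'
```

```text
time_s: 12.65
ee_pos: [0.468, -0.0502, 0.0607]
tcp_rot: [-0.0, 0.992, 0.124, -0.0]
force: [0.2, -0.7, -1.8]
gripper_width: 0.023
grip_force: 98.7
```

```bash
python3 -m inch '[0.0002,0,0,0, 0.0004,0,0,0, 0.0006,0,0,0, 0.0007,0,0,0, 0.0007,0,0,0, 0.0007,0,0,0, 0.0007,0,0,0, 0.0007,0,0,0, 0.0007,0,0,0, 0.0007,0,0,0]'
```

```text
time_s: 13.65
ee_pos: [0.4686, -0.05, 0.0606]
tcp_rot: [-0.0, 0.992, 0.124, -0.0]
force: [-1.5, -0.4, -1.0]
gripper_width: 0.0233
grip_force: 98.7
```

```bash
python3 -m inch '[0.0002,0,0,0, 0.0004,0,0,0, 0.0006,0,0,0, 0.0007,0,0,0, 0.0007,0,0,0, 0.0007,0,0,0, 0.0007,0,0,0, 0.0007,0,0,0, 0.0007,0,0,0, 0.0007,0,0,0]'
```

```text
time_s: 14.65
ee_pos: [0.4688, -0.0499, 0.0606]
tcp_rot: [-0.0, 0.992, 0.124, -0.001]
force: [-5.1, -0.7, 1.7]
gripper_width: 0.0229
grip_force: 98.9
```

```bash
python3 -m inch '[0,0,0,0, 0,0,0,0, 0,0,0,0, -0.003,0,0,0, -0.008,0,0,0, -0.008,0,-0.015,0, -0.008,0,-0.035,0, -0.008,0,-0.052,0, -0.008,0,-0.06,0, -0.008,0,-0.06,0]'
python3 -m inch '[0.012,-0.008,0,0, 0.035,-0.022,0,0, 0.06,-0.038,0,0, 0.085,-0.054,0,0, 0.105,-0.067,0,0, 0.12,-0.077,0,0, 0.1265,-0.0815,0,0, 0.1275,-0.082,0,0, 0.1275,-0.082,0,0, 0.1275,-0.082,0,0]'
python3 -c "
from h import *
print(todelta([.5646,.0588,.0605]))"
```

```text
time_s: 15.65
ee_pos: [0.4627, -0.052, 0.1221]
tcp_rot: [0.0, 0.992, 0.124, 0.002]
force: [-0.4, 0.3, -1.1]
gripper_width: 0.0227
grip_force: 98.7
time_s: 16.65
ee_pos: [0.5645, 0.0584, 0.1203]
tcp_rot: [0.0, 0.992, 0.123, -0.0]
force: [-0.5, -0.2, -2.9]
gripper_width: 0.0235
grip_force: 98.7
(array([ 0.0002, -0.0003,  0.0598]), None, np.float64(0.2472))
```

```bash
python3 -m inch '[0,0,0.008,0, 0,0,0.02,0, 0,0,0.034,0, 0,0,0.048,0, 0,0,0.057,0, 0,0,0.06,0, 0,0,0.06,0, -0.0015,0.0025,0.06,0, -0.003,0.0055,0.06,0, -0.0036,0.0066,0.06,0]'
python3 -m inch '[-0.0001,0.0002,0,0, -0.0002,0.0004,0,0, -0.0003,0.0006,0,0, -0.0004,0.0008,0,0, -0.0005,0.0009,0,0, -0.0005,0.0009,0,0, -0.0005,0.0009,0,0, -0.0005,0.0009,0,0, -0.0005,0.0009,0,0, -0.0005,0.0009,0,0]'
```

```text
time_s: 17.65
ee_pos: [0.5637, 0.0512, 0.0614]
tcp_rot: [0.0, 0.992, 0.123, 0.001]
force: [0.1, 0.3, -1.2]
gripper_width: 0.0231
grip_force: 98.7
time_s: 18.65
ee_pos: [0.563, 0.0507, 0.0607]
tcp_rot: [-0.0, 0.992, 0.124, 0.0]
force: [1.2, 0.3, -1.6]
gripper_width: 0.0226
grip_force: 98.7
```

```bash
python3 -m inch '[-0.0001,0.0002,0,0, -0.0002,0.0004,0,0, -0.0003,0.0006,0,0, -0.0003,0.0006,0,0, -0.0003,0.0006,0,0, -0.0003,0.0006,0,0, -0.0003,0.0006,0,0, -0.0003,0.0006,0,0, -0.0003,0.0006,0,0, -0.0003,0.0006,0,0]'
```

```text
time_s: 19.65
ee_pos: [0.5628, 0.05, 0.0606]
tcp_rot: [-0.0, 0.992, 0.124, -0.0]
force: [-1.0, 0.1, -2.5]
gripper_width: 0.0227
grip_force: 98.7
```

```bash
python3 -m inch '[-0.0001,0.0002,0,0, -0.0002,0.0004,0,0, -0.0003,0.0006,0,0, -0.0003,0.0006,0,0, -0.0003,0.0006,0,0, -0.0003,0.0006,0,0, -0.0003,0.0006,0,0, -0.0003,0.0006,0,0, -0.0003,0.0006,0,0, -0.0003,0.0006,0,0]'
```

```text
time_s: 20.65
ee_pos: [0.5627, 0.0494, 0.0607]
tcp_rot: [-0.0, 0.992, 0.124, 0.0]
force: [-0.4, 0.8, -1.1]
gripper_width: 0.023
grip_force: 98.7
```

```bash
python3 -m inch '[-0.0001,0.0001,0,0, -0.0002,0.0003,0,0, -0.0003,0.0005,0,0, -0.0003,0.0005,0,0, -0.0003,0.0005,0,0, -0.0003,0.0005,0,0, -0.0003,0.0005,0,0, -0.0003,0.0005,0,0, -0.0003,0.0005,0,0, -0.0003,0.0005,0,0]'
```

```text
time_s: 21.65
ee_pos: [0.5625, 0.0488, 0.0607]
tcp_rot: [0.0, 0.992, 0.124, -0.0]
force: [-0.7, 0.6, -1.9]
gripper_width: 0.0228
grip_force: 98.7
```

```bash
python3 -m inch '[-0.0001,0.0002,0,0, -0.0002,0.0004,0,0, -0.0003,0.0006,0,0, -0.0003,0.0006,0,0, -0.0003,0.0006,0,0, -0.0003,0.0006,0,0, -0.0003,0.0006,0,0, -0.0003,0.0006,0,0, -0.0003,0.0006,0,0, -0.0003,0.0006,0,0]'
```

```text
time_s: 22.65
ee_pos: [0.5624, 0.0482, 0.0607]
tcp_rot: [0.0, 0.992, 0.124, 0.0]
force: [-0.7, 0.2, -1.9]
gripper_width: 0.023
grip_force: 98.7
```

```bash
python3 -m inch '[-0.0001,0.0001,0,0, -0.0002,0.0003,0,0, -0.0003,0.0005,0,0, -0.0003,0.0005,0,0, -0.0003,0.0005,0,0, -0.0003,0.0005,0,0, -0.0003,0.0005,0,0, -0.0003,0.0005,0,0, -0.0003,0.0005,0,0, -0.0003,0.0005,0,0]'
```

```text
time_s: 23.65
ee_pos: [0.5622, 0.0477, 0.0607]
tcp_rot: [-0.0, 0.992, 0.124, 0.0]
force: [0.6, 2.8, -1.5]
gripper_width: 0.023
grip_force: 98.6
```

```bash
python3 -m inch '[-0.0001,0.0001,0,0, -0.0001,0.0003,0,0, -0.0001,0.0003,0,0, -0.0001,0.0003,0,0, -0.0001,0.0003,0,0, -0.0001,0.0003,0,0, -0.0001,0.0003,0,0, -0.0001,0.0003,0,0, -0.0001,0.0003,0,0, -0.0001,0.0003,0,0]'
```

```text
time_s: 24.65
ee_pos: [0.5622, 0.0475, 0.0607]
tcp_rot: [-0.0, 0.992, 0.124, 0.0]
force: [-0.2, 5.6, -0.9]
gripper_width: 0.0226
grip_force: 98.5
```

```bash
python3 -m inch '[0,0,0,0, 0,0,0,0, 0.002,-0.003,0,0, 0.004,-0.007,0,0, 0.004,-0.007,-0.01,0, 0.004,-0.007,-0.03,0, 0.004,-0.007,-0.048,0, 0.004,-0.007,-0.058,0, 0.004,-0.007,-0.06,0, 0.004,-0.007,-0.06,0]'
python3 -m inch '[0,0.012,0,0, 0.001,0.035,0,0, 0.002,0.063,0,0, 0.003,0.092,0,0, 0.004,0.118,0,0, 0.004,0.136,0,0, 0.004,0.147,0,0, 0.004,0.149,0,0, 0.004,0.149,0,0, 0.004,0.149,0,0]'
python3 -c "
from h import *
print(todelta([.605,-.0883,.0605]),status.sense()['ee_pos'])"
```

```text
time_s: 25.65
ee_pos: [0.5645, 0.055, 0.1209]
tcp_rot: [0.0, 0.992, 0.124, 0.0]
force: [-0.3, 0.2, -1.5]
gripper_width: 0.0227
grip_force: 98.7
time_s: 26.65
ee_pos: [0.6045, -0.0874, 0.1205]
tcp_rot: [-0.0, 0.992, 0.124, -0.0]
force: [-0.0, 0.6, -2.1]
gripper_width: 0.023
grip_force: 98.7
(array([0.0003, 0.001 , 0.06  ]), None, np.float64(0.2486)) [ 0.604511   -0.0874218   0.12052973]
```

```bash
python3 -m inch '[0,0,0.008,0, 0,0,0.02,0, 0,0,0.034,0, 0,0,0.048,0, 0,0,0.057,0, 0,0,0.06,0, 0,0,0.06,0, -0.001,-0.0015,0.06,0, -0.002,-0.003,0.06,0, -0.0023,-0.0038,0.06,0]'
python3 -m inch '[-0.0001,-0.0002,0,0, -0.0002,-0.0004,0,0, -0.0003,-0.0006,0,0, -0.0004,-0.0007,0,0, -0.0004,-0.0007,0,0, -0.0004,-0.0007,0,0, -0.0004,-0.0007,0,0, -0.0004,-0.0007,0,0, -0.0004,-0.0007,0,0, -0.0004,-0.0007,0,0]'
```

```text
time_s: 27.65
ee_pos: [0.6019, -0.0852, 0.0615]
tcp_rot: [0.0, 0.992, 0.124, 0.001]
force: [0.3, -0.6, -1.4]
gripper_width: 0.0229
grip_force: 98.7
time_s: 28.65
ee_pos: [0.601, -0.0847, 0.0607]
tcp_rot: [-0.0, 0.992, 0.124, 0.0]
force: [-0.2, -1.1, -1.5]
gripper_width: 0.023
grip_force: 98.7
```

```bash
python3 -m inch '[-0.0001,-0.0002,0,0, -0.0002,-0.0004,0,0, -0.0003,-0.0005,0,0, -0.0003,-0.0005,0,0, -0.0003,-0.0005,0,0, -0.0003,-0.0005,0,0, -0.0003,-0.0005,0,0, -0.0003,-0.0005,0,0, -0.0003,-0.0005,0,0, -0.0003,-0.0005,0,0]'
```

```text
time_s: 29.65
ee_pos: [0.6006, -0.0843, 0.0607]
tcp_rot: [0.0, 0.992, 0.124, -0.0]
force: [0.4, 0.8, -1.6]
gripper_width: 0.0232
grip_force: 98.7
```

```bash
python3 -m inch '[-0.0001,-0.0002,0,0, -0.0002,-0.0004,0,0, -0.0003,-0.0006,0,0, -0.0003,-0.0006,0,0, -0.0003,-0.0006,0,0, -0.0003,-0.0006,0,0, -0.0003,-0.0006,0,0, -0.0003,-0.0006,0,0, -0.0003,-0.0006,0,0, -0.0003,-0.0006,0,0]'
```

```text
time_s: 30.65
ee_pos: [0.6002, -0.0838, 0.0607]
tcp_rot: [-0.0, 0.992, 0.124, 0.0]
force: [0.1, -0.3, -1.9]
gripper_width: 0.0227
grip_force: 98.7
```

```bash
python3 -m inch '[-0.0001,-0.0002,0,0, -0.0002,-0.0004,0,0, -0.0003,-0.0005,0,0, -0.0003,-0.0005,0,0, -0.0003,-0.0005,0,0, -0.0003,-0.0005,0,0, -0.0003,-0.0005,0,0, -0.0003,-0.0005,0,0, -0.0003,-0.0005,0,0, -0.0003,-0.0005,0,0]'
```

```text
time_s: 31.65
ee_pos: [0.5998, -0.0834, 0.0607]
tcp_rot: [0.0, 0.992, 0.124, 0.0]
force: [0.6, -0.2, -2.3]
gripper_width: 0.023
grip_force: 98.7
```

```bash
python3 -m inch '[-0.0001,-0.0002,0,0, -0.0002,-0.0004,0,0, -0.0003,-0.0006,0,0, -0.0003,-0.0006,0,0, -0.0003,-0.0006,0,0, -0.0003,-0.0006,0,0, -0.0003,-0.0006,0,0, -0.0003,-0.0006,0,0, -0.0003,-0.0006,0,0, -0.0003,-0.0006,0,0]'
```

```text
time_s: 32.65
ee_pos: [0.5993, -0.0829, 0.0607]
tcp_rot: [0.0, 0.992, 0.124, 0.0]
force: [1.0, 1.0, -2.1]
gripper_width: 0.023
grip_force: 98.7
```

```bash
python3 -m inch '[-0.0001,-0.0002,0,0, -0.0002,-0.0004,0,0, -0.0003,-0.0005,0,0, -0.0003,-0.0005,0,0, -0.0003,-0.0005,0,0, -0.0003,-0.0005,0,0, -0.0003,-0.0005,0,0, -0.0003,-0.0005,0,0, -0.0003,-0.0005,0,0, -0.0003,-0.0005,0,0]'
```

```text
time_s: 33.65
ee_pos: [0.5989, -0.0825, 0.0607]
tcp_rot: [-0.0, 0.992, 0.124, -0.0]
force: [0.2, 0.8, -1.3]
gripper_width: 0.023
grip_force: 98.7
```

```bash
python3 -m inch '[-0.0001,-0.0002,0,0, -0.0002,-0.0004,0,0, -0.0003,-0.0006,0,0, -0.0003,-0.0006,0,0, -0.0003,-0.0006,0,0, -0.0003,-0.0006,0,0, -0.0003,-0.0006,0,0, -0.0003,-0.0006,0,0, -0.0003,-0.0006,0,0, -0.0003,-0.0006,0,0]'
```

```text
time_s: 34.65
ee_pos: [0.5987, -0.0821, 0.0608]
tcp_rot: [0.0, 0.992, 0.124, 0.0]
force: [2.2, -3.4, -3.3]
gripper_width: 0.0228
grip_force: 98.4
```

```bash
python3 -m inch '[-0.0001,-0.0002,0,0, -0.0002,-0.0003,0,0, -0.0002,-0.0004,0,0, -0.0002,-0.0004,0,0, -0.0002,-0.0004,0,0, -0.0002,-0.0004,0,0, -0.0002,-0.0004,0,0, -0.0002,-0.0004,0,0, -0.0002,-0.0004,0,0, -0.0002,-0.0004,0,0]'
```

```text
time_s: 35.65
ee_pos: [0.5986, -0.0821, 0.0609]
tcp_rot: [0.0, 0.992, 0.124, 0.0]
force: [3.3, -4.1, -3.8]
gripper_width: 0.0229
grip_force: 98.4
```

```bash
python3 - <<'E'
from h import *
from scipy.optimize import least_squares as L
P=np.array([[.46865,-.0499],[.5622,.0477],[.5987,-.0822]])
r=L(lambda c:np.hypot(*(P-c).T)-.078,[.543,-.027]); print(r.x,r.fun)
A=np.c_[2*P,np.ones(3)];b=(P**2).sum(1);s=np.linalg.solve(A,b);print(s[:2],np.sqrt(s[2]+s[:2]@s[:2]))
print(todelta([*s[:2],.1207]))
E
```

```text
[ 0.54319542 -0.02771562] [-0.00022362 -0.00022667 -0.00022272]
[ 0.54319536 -0.02771801] 0.07777565226017408
(array([-0.0403, -0.0662, -0.0599]), None, np.float64(0.2478))
```

```bash
python3 -m inch '[0,0,0,0, 0,0,0,0, 0.0026,0.0043,0,0, 0.0026,0.0043,-0.008,0, 0.0026,0.0043,-0.025,0, 0.0026,0.0043,-0.042,0, 0.0026,0.0043,-0.055,0, 0.0026,0.0043,-0.06,0, 0.0026,0.0043,-0.06,0, 0.0026,0.0043,-0.06,0]'
python3 -m inch '[-0.003,-0.005,0,0, -0.012,-0.02,0,0, -0.024,-0.04,0,0, -0.035,-0.058,0,0, -0.041,-0.067,0,0, -0.0427,-0.0702,0,0, -0.0427,-0.0702,0,0, -0.0427,-0.0702,0,0, -0.0427,-0.0702,0,0, -0.0427,-0.0702,0,0]'
python3 -c "
from h import *
print(todelta([.5432,-.0277,.0725]),status.sense()['ee_pos'],status.sense()['force'])"
```

```text
time_s: 36.65
ee_pos: [0.6015, -0.0851, 0.1204]
tcp_rot: [-0.0, 0.992, 0.124, -0.0]
force: [-0.3, 0.7, -2.1]
gripper_width: 0.023
grip_force: 98.6
time_s: 37.65
ee_pos: [0.5435, -0.028, 0.1207]
tcp_rot: [0.0, 0.992, 0.123, 0.0]
force: [0.4, 0.8, -1.3]
gripper_width: 0.0234
grip_force: 98.5
(array([-0.0002, -0.0004,  0.0482]), None, np.float64(0.2473)) [ 0.54350092 -0.0279996   0.12068486] [ 0.35455932  0.8341533  -1.26742505]
```

```bash
python3 -m inch '[0,-0.0002,0.005,0, -0.0001,-0.0003,0.012,0, -0.0002,-0.0003,0.018,0, -0.0002,-0.0003,0.022,0, -0.0002,-0.0003,0.0235,0, -0.0002,-0.0003,0.024,0, -0.0002,-0.0003,0.024,0, -0.0002,-0.0003,0.024,0, -0.0002,-0.0003,0.024,0, -0.0002,-0.0003,0.024,0]'
python3 -m inch '[0,0,0.0003,0, 0,0,0.0006,0, 0,0,0.0009,0, 0,0,0.0012,0, 0,0,0.0015,0, 0,0,0.0018,0, 0,0,0.0021,0, 0,0,0.0024,0, 0,0,0.0025,0, 0,0,0.0025,0]'
```

```text
time_s: 38.65
ee_pos: [0.5431, -0.0273, 0.097]
tcp_rot: [0.0, 0.992, 0.124, 0.0]
force: [-0.1, 0.1, -2.4]
gripper_width: 0.023
grip_force: 98.5
time_s: 39.65
ee_pos: [0.5429, -0.0273, 0.0942]
tcp_rot: [-0.0, 0.992, 0.124, -0.0]
force: [0.3, 0.0, -1.8]
gripper_width: 0.0229
grip_force: 98.5
```

```bash
python3 -m inch '[0,0,0.0002,0, 0,0,0.0004,0, 0,0,0.0006,0, 0,0,0.0008,0, 0,0,0.001,0, 0,0,0.001,0, 0,0,0.001,0, 0,0,0.001,0, 0,0,0.001,0, 0,0,0.001,0]'
```

```text
time_s: 40.65
ee_pos: [0.5429, -0.0273, 0.0932]
tcp_rot: [0.0, 0.992, 0.124, 0.0]
force: [-0.6, 0.8, -1.4]
gripper_width: 0.0232
grip_force: 98.5
```

```bash
python3 -m inch '[0.0001,0.0002,0,0, 0.0002,0.0004,0,0, 0.0002,0.0004,0.0003,0, 0.0002,0.0004,0.0006,0, 0.0002,0.0004,0.0009,0, 0.0002,0.0004,0.0012,0, 0.0002,0.0004,0.0015,0, 0.0002,0.0004,0.0018,0, 0.0002,0.0004,0.002,0, 0.0002,0.0004,0.002,0]'
```

```text
time_s: 41.65
ee_pos: [0.5431, -0.0276, 0.0912]
tcp_rot: [-0.0, 0.992, 0.124, -0.0]
force: [-0.2, -0.2, -1.9]
gripper_width: 0.0232
grip_force: 98.5
```

```bash
python3 -m inch '[0,0,0.0003,0, 0,0,0.0006,0, 0,0,0.0009,0, 0,0,0.0012,0, 0,0,0.0015,0, 0,0,0.0018,0, 0,0,0.0021,0, 0,0,0.0024,0, 0,0,0.0025,0, 0,0,0.0025,0]'
```

```text
time_s: 42.65
ee_pos: [0.5432, -0.0277, 0.0887]
tcp_rot: [-0.0, 0.992, 0.124, -0.0]
force: [0.2, -0.8, -1.8]
gripper_width: 0.0228
grip_force: 98.5
```

```bash
python3 -m inch '[0,0,0.001,0, 0,0,0.0025,0, 0,0,0.004,0, 0,0,0.0055,0, 0,0,0.007,0, 0,0,0.0085,0, 0,0,0.0095,0, 0,0,0.01,0, 0,0,0.01,0, 0,0,0.01,0]'
python3 -m inch '[0,0,0.0005,0, 0,0,0.001,0, 0,0,0.0015,0, 0,0,0.002,0, 0,0,0.0025,0, 0,0,0.003,0, 0,0,0.0033,0, 0,0,0.0035,0, 0,0,0.0035,0, 0,0,0.0035,0]'
```

```text
time_s: 43.65
ee_pos: [0.5432, -0.0277, 0.0788]
tcp_rot: [0.0, 0.992, 0.124, 0.0]
force: [0.4, 0.1, -2.8]
gripper_width: 0.0228
grip_force: 98.5
time_s: 44.65
ee_pos: [0.5432, -0.0277, 0.0752]
tcp_rot: [0.0, 0.992, 0.124, 0.0]
force: [0.4, 0.1, -1.6]
gripper_width: 0.023
grip_force: 98.5
```

```bash
python3 -m inch '[0,0,0.0002,0, 0,0,0.0004,0, 0,0,0.0006,0, 0,0,0.0007,0, 0,0,0.0008,0, 0,0,0.0008,0, 0,0,0.0008,0, 0,0,0.0008,0, 0,0,0.0008,0, 0,0,0.0008,0]'
```

```text
time_s: 45.65
ee_pos: [0.5432, -0.0277, 0.0744]
tcp_rot: [0.0, 0.992, 0.124, 0.0]
force: [0.1, -0.4, -2.7]
gripper_width: 0.0231
grip_force: 98.5
```

```bash
python3 -m inch '[0,0,0.0002,0, 0,0,0.0004,0, 0,0,0.0006,0, 0,0,0.0007,0, 0,0,0.0007,0, 0,0,0.0007,0, 0,0,0.0007,0, 0,0,0.0007,0, 0,0,0.0007,0, 0,0,0.0007,0]'
```

```text
time_s: 46.65
ee_pos: [0.5432, -0.0276, 0.0737]
tcp_rot: [-0.0, 0.992, 0.124, 0.0]
force: [-0.3, 0.9, -2.1]
gripper_width: 0.0232
grip_force: 98.5
```

```bash
python3 -m inch '[0,0,0.0001,0, 0,0,0.0003,0, 0,0,0.0005,0, 0,0,0.0005,0, 0,0,0.0005,0, 0,0,0.0005,0, 0,0,0.0005,0, 0,0,0.0005,0, 0,0,0.0005,0, 0,0,0.0005,0]'
```

```text
time_s: 47.65
ee_pos: [0.5433, -0.0277, 0.0734]
tcp_rot: [0.0, 0.992, 0.124, 0.0]
force: [-2.0, 0.1, 3.0]
gripper_width: 0.0225
grip_force: 98.9
```

```bash
python3 -m inch '[0,0,0.0001,0, 0,0,0.0002,0, 0,0,0.0002,0, 0,0,0.0002,0, 0,0,0.0002,0, 0,0,0.0002,0, 0,0,0.0002,0, 0,0,0.0002,0, 0,0,0.0002,0, 0,0,0.0002,0]'
```

```text
time_s: 48.65
ee_pos: [0.5433, -0.0277, 0.0733]
tcp_rot: [0.0, 0.992, 0.124, 0.0]
force: [-3.0, 1.0, 5.0]
gripper_width: 0.0233
grip_force: 99.4
```

```bash
python3 -m inch '[0,0,0,0, 0,0,0,0, 0,0,0,0, 0,0,0,0, 0,0,0,0, 0,0,0,0, 0,0,0,0, 0,0,0,0, 0,0,0,0, 0,0,0,0]' 1
python3 -m inch '[0,0,-0.005,0, 0,0,-0.015,0, 0,0,-0.03,0, 0,0,-0.05,0, 0,0,-0.07,0, 0,0,-0.09,0, 0,0,-0.11,0, 0,0,-0.125,0, 0,0,-0.13,0, 0,0,-0.13,0]'
python3 - <<'E'
from h import *
s=grab("side");w=grab("wrist")
a=cv2.resize(s["image"][150:280,220:360],None,fx=2.7,fy=2.7,interpolation=cv2.INTER_CUBIC)
b=cv2.resize(w["image"],(400,300)); h=a.shape[0]; b=cv2.copyMakeBorder(b,0,h-300,0,0,0)
cv2.imwrite("pics/e.png",np.hstack([a,b])[:,:,::-1])
E
```

```text
time_s: 49.65
ee_pos: [0.5432, -0.0277, 0.073]
tcp_rot: [-0.0, 0.992, 0.124, -0.0]
force: [-0.8, 0.8, -0.7]
gripper_width: 0.0853
grip_force: 0.0
time_s: 50.65
ee_pos: [0.5438, -0.0277, 0.2042]
tcp_rot: [0.0, 0.992, 0.124, 0.001]
force: [0.7, -0.6, -0.9]
gripper_width: 0.0855
grip_force: 0.0
```

View pics/e.png

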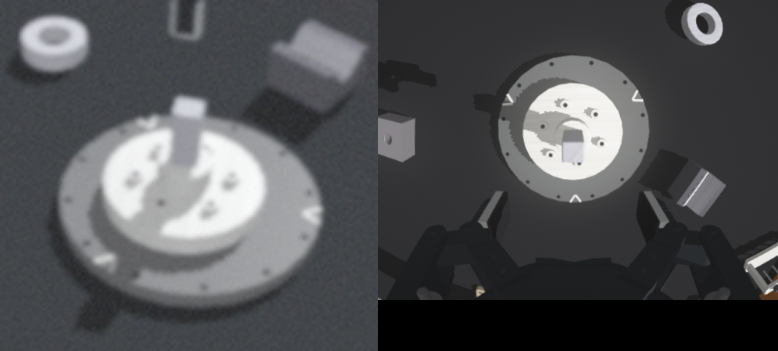

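The side crop (187,135) shows the plug standing upright with its shoulder on the hub. The gripper is clear above it and the other gauges haven't moved.

```bash
python3 -c "
from plant import job
print(job.job_done())"
```

```text
the job is handed in; nothing more can be done
None
```

I've handed the job in: the plug touched the rim at all three arrows in order (about 5 N each). It is home in the bore and released, with the gripper clear and the other gauges unmoved, but no verdict came back. The touches put the flange centre at (0.5432, -0.0277) m.

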